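Seat the steel block in the reaming fixture

ROBOT

A 7-joint arm with a two-finger parallel gripper is mounted at the origin on a cart in front of the work surface, level with it; the furniture and walls round the work are solid. World frame = base frame: x ahead of the robot, y to its left, z up, the work surface at z = 0. Lengths are in m, angles in rad, forces in N, time in s.
With the tool pointing down it reaches from about 0.425 to 0.925 m from the base axis. Payload 6.8 kg.
Tool frame: the origin (TCP) lies on the front face of the gripper's body, between the roots of the fingers; the fingertips stand 73 mm ahead of it and the grasp point (between the pads) lies 54 mm ahead of it (env.nose_length is the distance from the TCP to the fingertips, in m); z points along the fingers, y is the line along which they close (so a half turn about z gives the same grasp; the last joint's range is limited). The gripper opens to 85 mm and grips with 20 to 120 N. Pads are 22 mm wide; open, the fingers measure 114 mm over their backs; the gripper's body (76 mm by 85 mm) begins 54 mm behind the grasp point. The pads swing forward as they close: fully open they stand 13 mm farther back than shut.
Start: joints at [-0.108, 0.477, 0.022, 1.555, -0.011, 1.109, -0.083], TCP at [0.675, 0, 0.304] pointing down, gripper open.
Joint ranges: [-2.96, 2.96], [-0.34, 2.1], [-1.41, 1.46], [0.24, 2.44], [-1.37, 4.51], [0.17, 1.92], [-2.96, 2.96]. Speed limits (rad/s): [2.39, 2.39, 3.14, 3.14, 3.14, 3.14, 3.14].

INTERFACE

Orientations are given as a unit quaternion [w, x, y, z].
In Python, from cell import env, kin, camera, calibration, job gives the robot as it stands. The module is installed in compiled form; this text tells all that it offers. Calls block until the motion is done:
- env.reach(position, orientation): joint-space move of the TCP to a pose.
- env.movel(position, velocity=0.15, rot=None, stop_force=None): straight line of the TCP; rot=None keeps the orientation; velocity is the mean speed in m/s. With stop_force (N) it stops when the force on the tool has changed by that much, and returns True; else False.
- env.goto_joints(angles): joint-space move.
- env.grip(opening, f_grip=None): finger opening in m; f_grip is the grip in N (None keeps the last); returns when the fingers have stopped.
- env.dwell(seconds).
- kin.inverse_kinematics(position, orientation): joint angles nearest the present ones, or None.
- env.get_state(): the state.
- camera(name): name is "scene" or "side" or "wrist"; returns (picture, depth): 420x560x3 uint8, blue, green, red; 420x560 float32, m along the optical axis (not along the pixel's ray), 0 where there is no reading.
- calibration(name): a dict with "fx", "fy", "cx", "cy" (pixels), "rvec" (rotation vector, rad) and "tvec" (3), from world to camera coordinates, as OpenCV has them. Camera axes: x right, y down, z forward; pixel columns grow to the right and rows downward; lengths in m; the calibration is good to about 2 mm. A picture is of the moment at which its call begins: read the wrist's pose just before it. calibration takes no time and is no camera call; for the wrist camera it gives the pose at the moment of the call.
A pose or a line that the arm cannot do raises env.PlanningError and nothing moves.
- job.job_done(): hands the job in; it is judged then, once.
The state is a dict: "time": time; "qpos": joint angles; "joint_velocities": joint speeds; "joint_torque": joint torques, N m; "tcp_pos": TCP position; "orientation": TCP orientation; "force": force on the tool from outside, world axes, zero at the start; "torque": the same for the moment, N m; "opening": finger opening in m; "gripper_force": force on a finger pad.
Only numpy, scipy, OpenCV 4.12 (cv2) and the standard library are available. Lean on these libraries where they do the work, as an engineer would, in place of code of your own. Each camera call takes 0.05 s, during which the arm holds its last target. There are 200 camera calls.

TASK

Locate the ground steel block in the reaming fixture: press it down flat onto the two rest strips against the sprung lifter and slide it in under the lips of the two hooked stops until it bears on both of them, then slide it along the stops to the end stop. Then swing the keeper shut behind it and leave it locked in; do not ram or crush the block into the fixture, and leave the things round about where they lie.

Things in the scene. Friction and masses are not known exactly. Their poses are not given: they have to be found in the camera images.
- block: Ground steel block 40 x 75 x 30 mm, 0.72 kg. Origin: centre of the underside; x across the 40, y along the 75, z up. Starts loose on the fixture, 11 to 13 mm short of home in x and 9 to 14 mm in y, skewed up to 0.03 rad and tilted 0.19: near lower edge on the rest strips, far (+x) side held up by the lifter, too high for the lips. Dry top (friction 0.6).
- fixture: Reaming fixture, bolted down. Origin: on the bench under the nest's centre; x away from the robot to the hooked stops, y along the nest, z up. Grey base 12 mm thick, x -65 to 45, y -70 to 80 mm. Two oiled rest strips (primary face), top 17 mm above the bench, 10 wide, at y = -20 and 32, x = -48 to 20. Strips, stops and lifter are slippery (friction 0.15).
- home (a point): Point of the fixture where the block's origin lies when it is home: the nest centre at the height of the rest strips, 17 mm above the bench. Axes as the fixture's.
- keeper (a joint): Keeper angle (rad): flat steel bar 12 wide, 10 thick, 50 mm long on an upright pivot at fixture x = -27, y = -52 mm. 0 = open, pointing along the fixture's -x; it swings clockwise seen from above to its stop at 1.571 = shut, along +y, 1 mm behind the seated block. Bar top 30, pivot head (18 mm across) 40 mm above the bench. Turns stiffly (0.05 N m), stays where left.
- keeper_knob (a point): Top centre of the keeper's black upright round knob, 56 mm above the bench: 13 mm in diameter, 26 mm tall above the bar, 42 mm from the pivot axis.
- reamer_long: Bystander: steel reamer, 13 x 150 mm, lying in front of the fixture; origin at the centre of its underside.
- puller: Bystander: small black claw puller, 48 x 64 x 18 mm, lying to the right; origin at the centre of the underside.
- hook_a (a point): Right-hand hooked stop (fixture y = -16 mm): the inner corner under its lip, at fixture x = 20 mm, 47.6 mm above the bench. Upright face (14 mm wide) at this x; above it a lip reaches 8.5 mm toward the robot: underside flat for 4.5 mm, 0.6 mm over the seated block's top, then a lead-in rising 2.5 mm. Hook top 58, screw head 61 mm above the bench.
- hook_b (a point): Left-hand hooked stop (fixture y = +30 mm), same shape as the right-hand one: the inner corner under its lip, at fixture x = 20 mm, 47.6 mm above the bench.
- end_button (a point): Centre of the end stop's round 10 mm button face, at fixture x = 2, y = -37.5 mm, 29 mm above the bench, facing +y. The stop's body behind it is 26 mm wide in x, 16 in y; top 36, screw heads 39 mm above the bench.
- lifter (a joint): Travel (m) of the sprung lifter: a round-topped steel bar along the fixture's y (y = -12 to 20 mm) at x = 6 mm, under the block. 0 = up, its top 7 mm above the rest strips; 0.007 = pressed level with them by the block. Its spring pushes up with about 9 N: the block's far side tips up again when let go unless it is under the lips.
- grease: Bystander: green tin with a white lid, 67 mm in diameter, 48 mm high, behind on the left; origin at the centre of the underside.
Not all that is in view belongs to the job. Leave any orange look-alike of the block alone.

How it is judged:
On the way, in this order (a step that is already met when the one before it is completed fails the run):
1. the block is flat on the rest strips, under the lips and against both hooked stops (z of block in the frame of home below 0.0015 m and angle between block's own z axis and vertical below 0.035 rad and x of block in the frame of home above -0.002 m and angle between the y axis of block and the y axis of fixture, either way round below 0.035 rad), for 0.1 s.
2. the block is against the end stop as well (all of step 1 and y of block in the frame of home below 0.002 m), for 0.1 s.
At the end, for the whole second after the job is handed in: The block lies at rest flat on the rest strips (its underside within 1.5 mm of them, tilt under 2 degrees), square (within 2 degrees) and within 2 mm of both hooked stops, within 2 mm of the end stop, and the keeper is shut behind it (joint above 1.48 rad) (all of step 2 and x of block in the frame of home below 0.002 m and y of block in the frame of home above -0.002 m and z of block in the frame of home above -0.0015 m and value of joint keeper above 1.48 rad and linear speed of block below 0.01 m/s); the robot touches nothing.
It fails at once if a bystander was pushed more than 20 mm (distance of any of reamer_long, puller, grease from where it was at the start of the episode above 0.02 m).
It fails at once if the block was rammed (more than 60 N by the fingers) (contact force between the fingers and block above 60 N).
It also fails if it takes over 58 s, if anything falls off the work surface, if the arm or the gripper's body presses on something with over 40 N, if the wrist force passes 120 N, or if a joint passes its speed limit or range.

## Working session

There is one attempt and no reset: what is moved stays moved. The work goes in short steps, each a Python script; the robot and the scene stay as the last script left them, time stands still between calls to the robot, and variables do not carry over. Pictures are saved under pics/ and viewed, at most 13 in all, crops included, and the job is handed in when it is done.

```bash
mkdir -p pics; cat > h.py <<'E'
import numpy as np, cv2
from cell import env, kin, camera, calibration, job
def cal(n):
    c=calibration(n); R=cv2.Rodrigues(np.array(c["rvec"],float))[0]
    return c,R,np.array(c["tvec"],float).ravel()
def ray(n,u,v,C=None):
    c,R,t=C or cal(n); d=R.T@np.array([(u-c["cx"])/c["fx"],(v-c["cy"])/c["fy"],1.]); return -R.T@t,d
def onz(n,u,v,z,C=None):
    o,d=ray(n,u,v,C); return o+d*(z-o[2])/d[2]
def cloud(n,dep,C=None):
    c,R,t=C or cal(n); v,u=np.mgrid[:420,:560]
    P=np.stack([(u-c["cx"])/c["fx"]*dep,(v-c["cy"])/c["fy"]*dep,dep],-1)
    return (P-t)@R
def proj(n,p,C=None):
    c,R,t=C or cal(n); q=R@np.array(p)+t; return np.array([c["fx"]*q[0]/q[2]+c["cx"],c["fy"]*q[1]/q[2]+c["cy"]])
E
python3 - <<'E'
from h import *
s=env.get_state(); print(s["time"],s["tcp_pos"],s["orientation"],s["force"],s["opening"])
for n in ("scene","side","wrist"):
    C=cal(n); im,d=camera(n); np.savez(f"{n}0.npz",im=im,d=d,R=C[1],t=C[2]); cv2.imwrite(f"pics/{n}0.png",im)
    print(n,C[0]["fx"],(-C[1].T@C[2]).round(3),C[1][2].round(2),(d>0).mean())
E
```

```text
0.0 [ 6.74541674e-01 -5.38486530e-06  3.02930139e-01] [-5.93126095e-04  7.07087444e-01  7.07125533e-01 -6.89712729e-04] [-0.70406078  0.5872446  -0.72248605] 0.08527384228278388
scene 378.94574108756865 [0.185 0.649 0.447] [ 0.4  -0.8  -0.44] 0.9401360544217687
side 420.60656837123963 [ 0.173 -0.661  0.539] [ 0.39  0.74 -0.55] 0.995969387755102
wrist 329.56939102882825 [0.674 0.078 0.374] [-0.   -0.3  -0.95] 0.9960926870748299
```

View pics/wrist0.png

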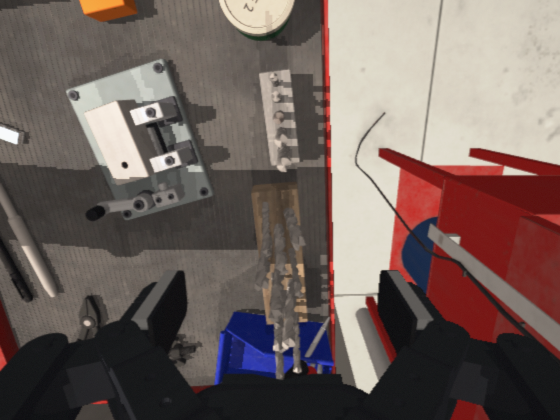

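View pics/side0.png

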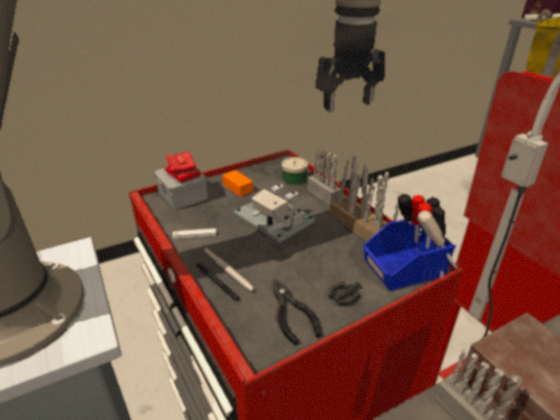

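View pics/scene0.png

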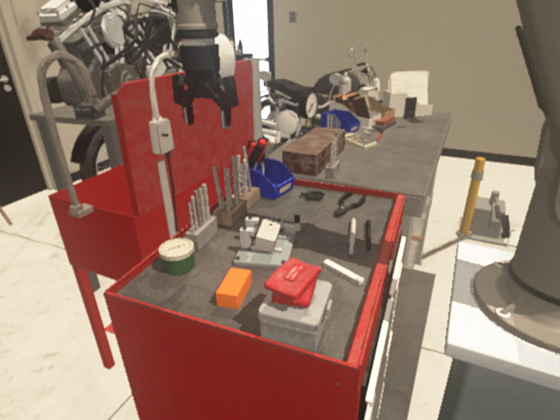

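The wrist view shows the fixture base (corners about (72,93), (160,65), (210,193), (125,220)), the pale block at (115,140), hooks at (150,112) and (170,160), and the keeper knob at (95,213). The orange decoy is at (108,5). The side and scene views confirm this layout. I'll move the wrist camera closer for two views.

```bash
python3 - <<'E'
from h import *
C=cal("wrist")
for uv,z in [((72,93),.012),((160,65),.012),((210,193),.012),((115,140),.045),((95,213),.056)]:
    print(uv,onz("wrist",*uv,z).round(4))
c=onz("wrist",135,143,.02); print("ctr",c)
q=env.get_state()["orientation"]
# optical axis leans toward -y; put the camera so centre of view is on fixture
for i,(dx,dy,z) in enumerate([(0.0,0.0,.27),(0.06,0.0,.27)]):
    # camera offset from tcp: (0,.078,.071)
    h=z+.071-.03
    p=[c[0]+dx,c[1]-.078+h*.3/.95+dy,z]
    try: env.reach(p,q)
    except env.PlanningError as e: print("plan",p,e); continue
    C=cal("wrist"); im,d=camera("wrist"); np.savez(f"w{i+1}.npz",im=im,d=d,R=C[1],t=C[2]); cv2.imwrite(f"pics/w{i+1}.png",im); print(p,env.get_state()["tcp_pos"])
print(env.get_state()["time"])
E
```

```text
(72, 93) [0.4563 0.0912 0.012 ]
(160, 65) [0.5506 0.118  0.012 ]
(210, 193) [ 0.5925 -0.0157  0.012 ]
(115, 140) [0.5101 0.0465 0.045 ]
(95, 213) [ 0.4842 -0.0253  0.056 ]
ctr [0.51835676 0.04099776 0.02      ]
[np.float64(0.5183567574139569), np.float64(0.06120828188330154), 0.27] [0.5195798  0.06090209 0.27059348]
[np.float64(0.578356757413957), np.float64(0.06120828188330154), 0.27] [0.57925802 0.06063769 0.2695721 ]
1.325
```

```bash
python3 - <<'E'
import cv2
for i in (1,2):
    im=cv2.imread(f"pics/w{i}.png"); 
    cr=im[60:340,90:460] if i==1 else im[60:340,20:390]
    cv2.imwrite(f"pics/w{i}c.png",cv2.resize(cr,None,fx=2.1,fy=2.1,interpolation=cv2.INTER_CUBIC))
E
```

```text
(no output)
```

View pics/w1c.png

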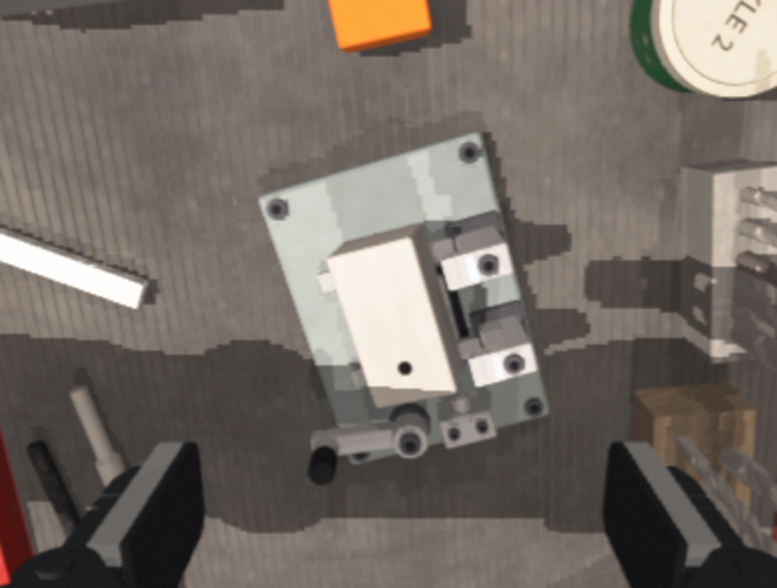

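View pics/w2c.png

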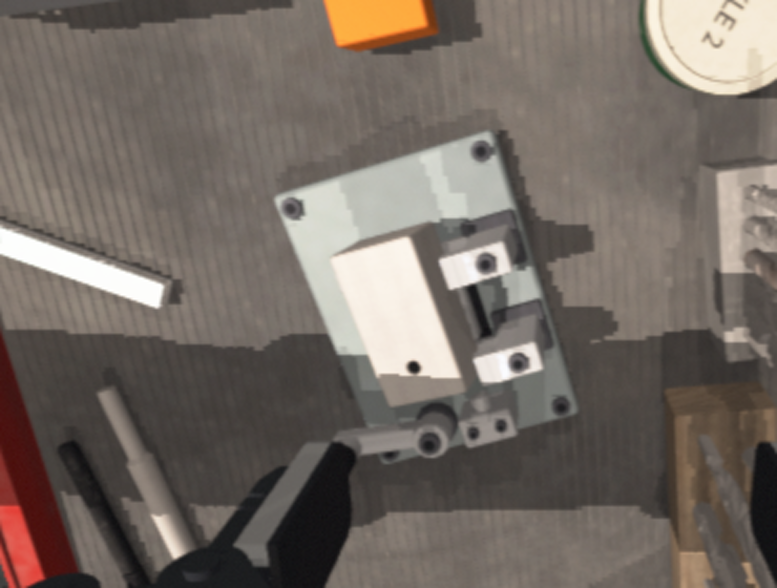

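Both crops show the base corners (w1 crop NW (262,198), NE (482,133), SE (547,412); w2 (276,198), (492,131), (577,412)). They also show the hook screws at (488,264) and (514,363), the block top with its dark dot at (404,368), the pivot head at (409,440), and the knob at (322,465). I'll triangulate these.

```bash
cat > m.py <<'E'
from h import *
def ld(i):
    z=np.load(f"w{i}.npz"); return (calibration("wrist"),z["R"],z["t"]),z["im"],z["d"]
C1,im1,d1=ld(1); C2,im2,d2=ld(2)
f1=lambda p:(90+p[0]/2.1,60+p[1]/2.1); f2=lambda p:(20+p[0]/2.1,60+p[1]/2.1)
def tri(a,b):
    o1,e1=ray("",*f1(a),C1); o2,e2=ray("",*f2(b),C2)
    s=np.linalg.lstsq(np.stack([e1,-e2],1),o2-o1,rcond=None)[0]
    A,B=o1+s[0]*e1,o2+s[1]*e2; return (A+B)/2,np.linalg.norm(A-B)
E
python3 - <<'E'
from m import *
pts=dict(NW=((262,198),(276,198)),NE=((482,133),(492,131)),SE=((547,412),(577,412)),hB=((488,264),(486,263)),hA=((514,363),(518,362)),piv=((409,440),(429,442)),dot=((404,368),(413,367)),
 bNW=((329,257),(333,260)),bNE=((413,237),(411,236)),bSE=((456,389),(464,377)),bSW=((376,405),(388,405)))
for k,(a,b) in pts.items():
    p,e=tri(a,b); print(k,p.round(4),round(e,4))
# fixture from plane casts
F=np.array([[-65,80],[45,80],[45,-70],[21.,30],[21,-16],[-27,-52]])/1e3
for C,f,j in ((C1,f1,0),(C2,f2,1)):
    W=np.array([onz("",*f(pts[k][j]),z,C)[:2] for k,z in zip(("NW","NE","SE","piv"),(.012,.012,.012,.04))])
    G=F[[0,1,2,5]]; w=(W-W.mean(0))@[1,1j]; g=(G-G.mean(0))@[1,1j]
    r=(np.conj(g)*w).sum(); a=np.angle(r); R=np.array([[np.cos(a),-np.sin(a)],[np.sin(a),np.cos(a)]])
    o=W.mean(0)-R@G.mean(0); print("fix",o.round(4),a.round(4),"scale",abs(r)/(abs(g)**2).sum(),"res",((W-o-G@R.T)*1e3).round(1).tolist())
    for k,z in (("hA",.061),("hB",.061),("bNW",.047),("bSW",.047),("bNE",.054),("bSE",.054)):
        print(k,(R.T@(onz("",*f(pts[k][j]),z,C)[:2]-o)*1e3).round(1))
    # depth cloud in fixture frame
    P=cloud("",(d1,d2)[j],C)
    Q=np.concatenate([(P[...,:2]-o)@R,P[...,2:]],-1)
    im=(im1,im2)[j]
    def pl(x0,x1,y0,y1,z0,z1):
        m=(Q[...,0]>x0)&(Q[...,0]<x1)&(Q[...,1]>y0)&(Q[...,1]<y1)&(Q[...,2]>z0)&(Q[...,2]<z1)
        q=Q[m]; c=np.linalg.lstsq(np.c_[q[:,:2],np.ones(len(q))],q[:,2],rcond=None)[0]; return len(q),c.round(4),q[:,2].mean().round(4)
    print("blk",pl(-.025,-.002,-.01,.03,.03,.07)); print("base",pl(-.06,-.04,.05,.075,0,.03)); print("bench",pl(-.06,.04,.09,.11,-.02,.02))
    m=(im.max(2)<60)&(Q[...,2]>.03)&(Q[...,2]<.075)&(np.hypot(Q[...,0]+.07,Q[...,1]+.052)<.03)
    if m.sum()>5: print("knob",m.sum(),Q[m].mean(0).round(4),Q[m].max(0).round(4), Q[m&(Q[...,2]>.05)].mean(0).round(4))
E
```

```text
NW [0.4532 0.0945 0.019 ] 0.0004
NE [0.5542 0.124  0.0204] 0.0002
SE [ 0.594  -0.0178  0.0118] 0.0004
hB [0.5537 0.0736 0.0628] 0.0001
hA [0.5663 0.0305 0.0645] 0.0001
piv [ 0.5216 -0.0192  0.0409] 0.0012
dot [0.5191 0.0243 0.0545] 0.0002
bNW [0.4868 0.0728 0.0499] 0.0017
bNE [0.5228 0.0841 0.059 ] 0.0001
bSE [0.5421 0.0195 0.0609] 0.0049
bSW [0.5064 0.0055 0.0533] 0.0002
fix [0.5336 0.0362] 0.2723 scale 0.971965429915447 res [[2.3, -2.0], [-0.4, -1.8], [-1.9, 1.7], [-0.0, 2.1]]
hA [ 30.1 -15.7]
hB [29.5 30.2]
bNW [-35.5  48.2]
bSW [-35.5 -24.8]
bNE [ 2.3 48.2]
bSE [  2.6 -23.9]
blk (999, array([0.1922, 0.0031, 0.0546]), np.float64(0.0521))
base (501, array([-0.0511,  0.0354,  0.0086]), np.float64(0.0133))
bench (2090, array([ 0.0002, -0.0001,  0.001 ]), np.float64(0.001))
knob 203 [-0.0679 -0.0447  0.0531] [-0.0626 -0.0397  0.0584] [-0.0684 -0.0454  0.0558]
fix [0.5329 0.0357] 0.2797 scale 0.9783936242933703 res [[2.1, -1.4], [-0.6, -1.2], [-1.5, 1.3], [0.0, 1.3]]
hA [ 30.1 -15.4]
hB [30.2 30.3]
bNW [-35.4  47.2]
bSW [-36.3 -24.2]
bNE [ 2.4 48.6]
bSE [  3.7 -18.1]
blk (956, array([ 0.2009, -0.0013,  0.0546]), np.float64(0.0519))
base (505, array([-0.0452,  0.0421,  0.0085]), np.float64(0.0134))
bench (2102, array([0.0007, 0.0019, 0.0008]), np.float64(0.001))
knob 51 [-0.0632 -0.0452  0.0474] [-0.0617 -0.0406  0.0548] [-0.0628 -0.0462  0.0527]
```

```bash
cat >> h.py <<'E'
from scipy.spatial.transform import Rotation as Ro
O=np.array([.5333,.0360]); A=.280
xf=np.array([np.cos(A),np.sin(A)]); yf=np.array([-np.sin(A),np.cos(A)])
def W(x,y,z): return np.r_[O+x*xf+y*yf,z]         # fixture -> world
def fx(p): return np.array([(p[:2]-O)@xf,(p[:2]-O)@yf])
def quat(d,s):   # tool x = s*d (horizontal), tool z down
    x=np.r_[s*d,0]; z=np.array([0,0,-1.]); y=np.cross(z,x)
    q=Ro.from_matrix(np.stack([x,y,z],1)).as_quat(); return q[[3,0,1,2]]
def F():
    s=env.get_state(); f=s["force"]; return np.array([f[:2]@xf,f[:2]@yf,f[2]]),np.r_[fx(s["tcp_pos"]),s["tcp_pos"][2]],s["time"]
def show(m=""):
    f,p,t=F(); print(m,"F",f.round(1),"p(mm)",(p*1e3).round(1),"t",round(t,2))
E
python3 - <<'E'
from h import *
N=env.nose_length; print(N)
for s in (1,-1):
    for d in (xf,yf,(xf+yf)/2**.5):
        j=kin.inverse_kinematics(W(-.015,.0117,.054+N),quat(d,s)); print(s,None if j is None else np.round(j,2))
E
```

```text
0.0726
1 [-0.38  0.48  0.22  2.08 -0.18  0.6  -1.33]
1 [-0.16  0.47 -0.06  2.06  0.05  0.61  0.03]
1 [-0.26  0.47  0.07  2.07 -0.05  0.6  -0.66]
-1 [ 0.08  0.49 -0.35  2.05  0.27  0.64  1.4 ]
-1 [-0.62  0.53  0.53  2.1  -0.45  0.63 -2.64]
-1 [ 0.21  0.52 -0.51  2.04  0.4   0.68  2.07]
```

```bash
python3 - <<'E'
from h import *
N=env.nose_length; q=quat(xf,1)
env.grip(0.0)
env.reach(W(-.015,.0117,.085+N),q); env.dwell(.3); show("above")
r=env.movel(W(-.015,.0117,.040+N),velocity=.02,stop_force=25); print(r); show("press")
env.dwell(.2); show("hold")
C=cal("wrist"); im,d=camera("wrist"); cv2.imwrite("pics/p1.png",im); np.savez("w3.npz",im=im,d=d,R=C[1],t=C[2])
E
```

```text
above F [ 0.1 -0.4 -0.5] p(mm) [-14.7  11.6 157.9] t 3.45
True
press F [-1.3  0.7  9.1] p(mm) [-10.2  11.7 119.8] t 5.25
hold F [-2.   0.7  8.3] p(mm) [-10.2  11.7 119.8] t 5.45
```

View pics/p1.png

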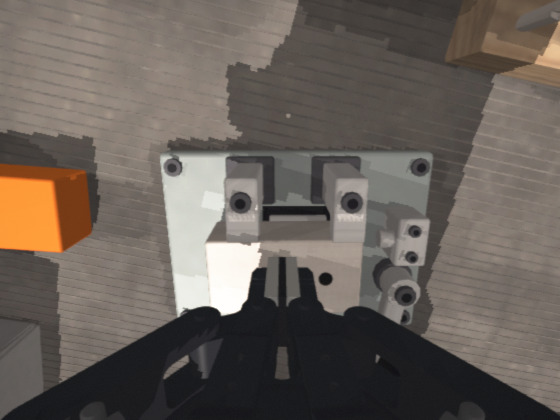

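The picture shows the block flat, with its far edge at row ~238, level with the lip fronts. The fingertips at (283,270) are pressing between the hooks. Next I add press force and drag it in +x in small steps.

```bash
cat >> h.py <<'E'
def press(x,y,z,fz=20,k=.25e-4):
    """trim commanded height until the press is about fz"""
    for _ in range(8):
        f=F()[0][2]
        if abs(f-fz)<4: break
        z-=np.clip((fz-f)*k,-.0004,.0004); env.movel(W(x,y,z),velocity=.02)
    return z
E
python3 - <<'E'
from h import *
f,p,t=F(); x,y,z=p
z=press(x,y,z); show(f"pressed z {z*1e3:.2f}")
x0=x
for i in range(4):
    x+=.001; env.movel(W(x,y,z),velocity=.01); show(f"x {x*1e3:.1f}")
    z=press(x,y,z)
show(f"end {z*1e3:.2f}")
E
```

```text
pressed z 118.47 F [-4.8  1.2 16.5] p(mm) [ -9.9  11.7 119.7] t 6.75
x -9.2 F [-5.5  0.7 17.2] p(mm) [ -9.4  11.6 119.6] t 7.0
x -8.2 F [-6.4  0.5 18.6] p(mm) [ -8.5  11.5 119.6] t 7.25
x -7.2 F [-4.6  0.9 17.6] p(mm) [ -7.5  11.5 119.6] t 7.5
x -6.2 F [-6.2  0.8 17.9] p(mm) [ -6.5  11.4 119.6] t 7.75
end 118.47 F [-6.2  0.8 17.9] p(mm) [ -6.5  11.4 119.6] t 7.75
```

```bash
python3 - <<'E'
from h import *
f,p,t=F(); x,y=-.0062,.0117; z=.11847
while x<.002:
    x+=.001; env.movel(W(x,y,z),velocity=.01); show(f"x {x*1e3:.1f}")
    f=F()[0]
    if f[0]<-9: break
    z=press(x,y,z)
show(f"end {z*1e3:.2f}")
C=cal("wrist"); im,d=camera("wrist"); cv2.imwrite("pics/p2.png",im); np.savez("w4.npz",im=im,d=d,R=C[1],t=C[2])
E
```

```text
x -5.2 F [-6.6  0.9 18.2] p(mm) [ -5.5  11.4 119.6] t 8.0
x -4.2 F [-6.8  0.7 16.7] p(mm) [ -4.5  11.3 119.6] t 8.25
x -3.2 F [-5.8  0.9 17.6] p(mm) [ -3.5  11.3 119.7] t 8.5
x -2.2 F [-6.1  0.2 16.9] p(mm) [ -2.5  11.3 119.7] t 8.75
x -1.2 F [-6.4  0.1 17.5] p(mm) [ -1.5  11.3 119.7] t 9.0
x -0.2 F [-6.  -0.2 17.3] p(mm) [ -0.5  11.3 119.6] t 9.25
x 0.8 F [-5.1 -0.8 17.1] p(mm) [  0.5  11.2 119.6] t 9.5
x 1.8 F [-5.8  0.2 17.4] p(mm) [  1.4  11.2 119.6] t 9.75
x 2.8 F [-8.5  0.7 19.8] p(mm) [  1.9  11.2 119.6] t 10.0
end 118.47 F [-8.5  0.7 19.8] p(mm) [  1.9  11.2 119.6] t 10.0
```

View pics/p2.png

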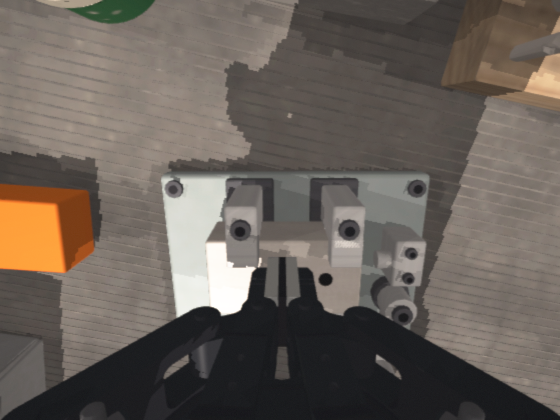

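Over the 12 mm move the block stayed put relative to the fingers (dot still at (325,279)), and its front is now under both lips at row ~250. Force is rising, so it is reaching the stops. The fingers are close to the gap between the hooks, so I'll firm it up, lift off, press again further back, and then slide along y.

```bash
python3 - <<'E'
from h import *
x,y,z=.0028,.0117,.11847
for i in range(3):
    x+=.0007; env.movel(W(x,y,z),velocity=.01); show(f"x {x*1e3:.1f}")
    if F()[0][0]<-12: break
env.dwell(.15)
x-=.001
env.movel(W(x,y,.1235),velocity=.03); show("up")
x=-.007; env.movel(W(x,y,.1235),velocity=.05); env.dwell(.2); show("above")
r=env.movel(W(x,y,.115),velocity=.01,stop_force=15); show(f"touch {r}")
f,p,t=F(); z=p[2]; z=press(x,y,z); show(f"pressed {z*1e3:.2f}")
for i in range(5):
    x+=.0006; env.movel(W(x,y,z),velocity=.01); show(f"x {x*1e3:.1f}")
    if F()[0][0]<-9: break
C=cal("wrist"); im,d=camera("wrist"); cv2.imwrite("pics/p3.png",im); np.savez("w5.npz",im=im,d=d,R=C[1],t=C[2])
E
```

```text
x 3.5 F [-9.5  0.5 21.5] p(mm) [  2.   11.2 119.6] t 10.3
x 4.2 F [-11.2  -0.   25. ] p(mm) [  2.1  11.2 119.6] t 10.55
x 4.9 F [-13.8   0.1  26.2] p(mm) [  2.3  11.2 119.6] t 10.8
up F [-0.  -0.2  0.5] p(mm) [  4.3  11.7 123.6] t 11.28
above F [-0.4 -0.1  0.4] p(mm) [ -6.8  11.7 123.5] t 11.84
touch True F [-0.8 -0.1  6.9] p(mm) [ -6.7  11.6 119.7] t 12.37
pressed 118.37 F [-4.1  2.  16.7] p(mm) [ -6.6  11.6 119.6] t 13.62
x -6.4 F [-6.1  1.3 18.4] p(mm) [ -6.5  11.6 119.6] t 13.87
x -5.8 F [-7.   1.  19.7] p(mm) [ -6.4  11.6 119.6] t 14.12
x -5.2 F [-8.5  1.6 21.7] p(mm) [ -6.3  11.6 119.6] t 14.37
x -4.6 F [-9.8  1.3 24.2] p(mm) [ -6.2  11.5 119.6] t 14.62
```

The block is clearly against the hooks: force climbs with no motion. Now I slide it along −y with a slight +x bias.

```bash
python3 - <<'E'
from h import *
x,y,z=-.0058,.0117,.11837
env.movel(W(x,y,z),velocity=.01); z=press(x,y,z,22)
for i in range(17):
    y-=.001; env.movel(W(x,y,z),velocity=.01); show(f"y {y*1e3:.1f}")
    if F()[0][1]>9.5: break
    z=press(x,y,z,22)
C=cal("wrist"); im,d=camera("wrist"); cv2.imwrite("pics/p4.png",im); np.savez("w6.npz",im=im,d=d,R=C[1],t=C[2])
print(z)
E
```

```text
y 10.7 F [-7.   3.9 21.3] p(mm) [ -6.4  11.4 119.6] t 15.18
y 9.7 F [-7.5  5.8 21.7] p(mm) [ -6.4  11.3 119.6] t 15.43
y 8.7 F [-7.7  8.9 22.4] p(mm) [ -6.4  11.  119.6] t 15.68
y 7.7 F [-6.9  9.1 23.4] p(mm) [ -6.4  10.5 119.6] t 15.93
y 6.7 F [-8.1  9.7 23.4] p(mm) [ -6.4   9.7 119.6] t 16.18
0.11837
```

View pics/p4.png

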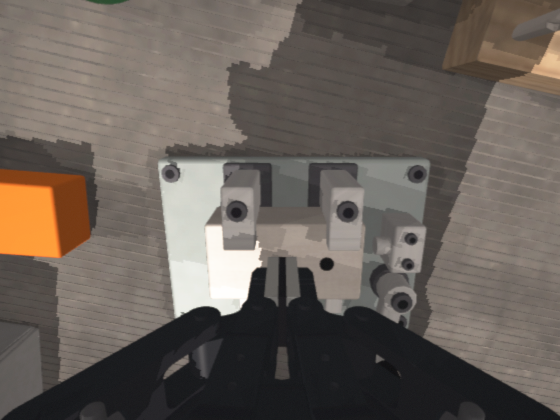

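The block follows the fingers (right end at column 362, button at 377), leaving about 6 mm of gap; the resistance was only friction. I'll reduce the x bias and continue.

```bash
python3 - <<'E'
from h import *
x,y,z=-.0062,.0067,.11837
env.movel(W(x,y,z),velocity=.01); show()
last=None
for i in range(18):
    y-=.001; env.movel(W(x,y,z),velocity=.01); f,p,t=F(); show(f"y {y*1e3:.1f}")
    if f[1]>13 or p[1]-y>.0048: break
    z=press(x,y,z,24)
C=cal("wrist"); im,d=camera("wrist"); cv2.imwrite("pics/p5.png",im); np.savez("w7.npz",im=im,d=d,R=C[1],t=C[2])
print(x,y,z)
E
```

```text
F [-6.7  9.4 22.3] p(mm) [ -6.4   9.6 119.6] t 16.48
y 5.7 F [-7.5  8.8 20.2] p(mm) [ -6.4   8.6 119.6] t 16.73
y 4.7 F [-6.8  9.  20.4] p(mm) [ -6.4   7.5 119.6] t 16.98
y 3.7 F [-6.5  8.2 20.8] p(mm) [ -6.4   6.5 119.6] t 17.23
y 2.7 F [-6.2  9.3 22.1] p(mm) [ -6.4   5.5 119.6] t 17.48
y 1.7 F [-7.1 10.1 21.3] p(mm) [ -6.4   4.5 119.6] t 17.73
y 0.7 F [-6.7  8.7 21.1] p(mm) [ -6.4   3.6 119.6] t 17.98
y -0.3 F [-6.8  9.2 21.7] p(mm) [ -6.4   2.5 119.6] t 18.23
y -1.3 F [-6.6  9.5 21.8] p(mm) [ -6.4   1.5 119.6] t 18.48
y -2.3 F [-7.3  7.7 20.7] p(mm) [ -6.4   0.5 119.6] t 18.73
y -3.3 F [-6.   9.1 21.6] p(mm) [ -6.4  -0.3 119.6] t 18.98
y -4.3 F [-7.3 12.2 22.7] p(mm) [ -6.4  -0.4 119.6] t 19.23
y -5.3 F [-5.3 10.4 20. ] p(mm) [ -5.8  -1.7 119.6] t 19.48
y -6.3 F [-3.7  8.8 17.3] p(mm) [ -5.3  -3.3 119.6] t 19.73
y -7.3 F [-4.4 11.4 19.5] p(mm) [ -5.   -4.  119.6] t 20.48
y -8.3 F [-4.  10.6 20.4] p(mm) [ -4.8  -4.9 119.6] t 20.98
y -9.3 F [-2.2 10.1 19.1] p(mm) [ -4.6  -5.9 119.6] t 21.23
y -10.3 F [-2.9 10.3 19.6] p(mm) [ -4.4  -7.  119.6] t 21.73
y -11.3 F [-0.8 11.  20.1] p(mm) [ -4.2  -7.9 119.6] t 22.23
-0.0062 -0.011300000000000001 0.11773394039308475
```

View pics/p5.png

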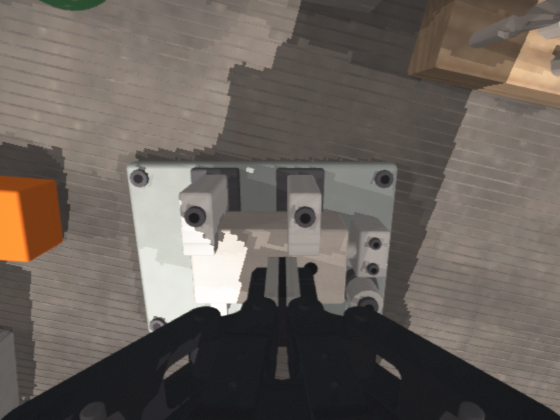

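Resistance jumped at p_y ≈ −0.4 after 12 mm of travel and then the fingers slipped, so the block's right end (column ~348) is at the button. I'll lift, verify from above, and measure the knob.

```bash
python3 - <<'E'
from h import *
f,p,t=F()
env.movel(W(-.0062,-.0095,.130),velocity=.05); show("up")
ks=[]
for i,(a,b) in enumerate([(-.10,-.02),(-.10,.03)]):
    env.reach(W(a,b,.27),quat(xf,1)); env.dwell(.1)
    C=cal("wrist"); im,d=camera("wrist"); cv2.imwrite(f"pics/v{i}.png",im); np.savez(f"v{i}.npz",im=im,d=d,R=C[1],t=C[2])
    P=cloud("",d,C); Q=np.concatenate([(P[...,:2]-O)@np.stack([xf,yf],1),P[...,2:]],-1)
    m=(im.max(2)<70)&(Q[...,2]>.03)&(Q[...,2]<.07)&(np.hypot(Q[...,0]+.07,Q[...,1]+.05)<.03)
    mt=m&(Q[...,2]>.052); print("knob px",m.sum(),mt.sum(),(Q[mt].mean(0)*1e3).round(1) if mt.any() else 0)
    B=(Q[...,0]>-.018)&(Q[...,0]<.008)&(Q[...,1]>-.03)&(Q[...,1]<.03)&(Q[...,2]>.03)&(Q[...,2]<.06)
    q=Q[B]; c=np.linalg.lstsq(np.c_[q[:,:2],np.ones(len(q))],q[:,2],rcond=None)[0]; print("top plane",c.round(4),len(q),[(proj("",W(*g,.047),C)).round(0).tolist() for g in ((-.02,-.0375),(-.02,.0375),(.0,-.0375),(0.,.0375))], "knob uv",proj("",W(-.069,-.052,.056),C).round(0))
show()
E
```

```text
up F [-0.2 -0.1  0.9] p(mm) [ -6.3  -9.9 130. ] t 22.68
knob px 194 170 [-68.5 -45.8  56.7]
top plane [0.0147 0.0015 0.0485] 2393 [[304.0, 102.0], [216.0, 102.0], [305.0, 77.0], [214.0, 77.0]] knob uv [321. 162.]
knob px 222 181 [-68.5 -45.2  56.5]
top plane [ 0.02   -0.0004  0.0485] 2404 [[362.0, 102.0], [274.0, 102.0], [364.0, 77.0], [274.0, 77.0]] knob uv [377. 162.]
 F [-0.3 -0.4 -0. ] p(mm) [-100.    29.3  269.5] t 24.02
```

View pics/v0.png

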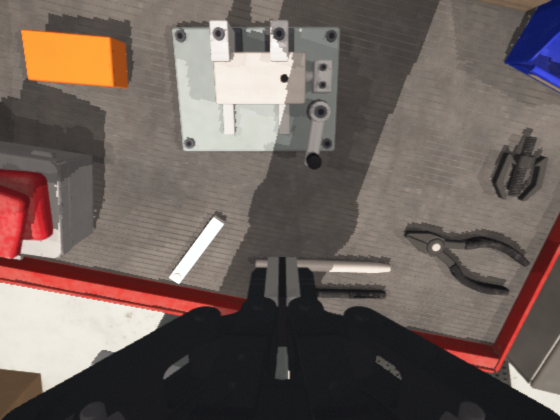

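The block is home: its top spans columns 215–306 with the near edge at row 104, against a predicted 216–304 and 102, and its right end touches the button. The knob is at (313,161), which measures as a keeper angle of about 0.15. Now I swing the keeper shut.

```bash
python3 - <<'E'
from h import *
N=env.nose_length; Z=.036+N; off=.0175
def pose(th,back=0,z=Z):
    d=np.array([np.sin(th),np.cos(th)]); k=np.array([-.027,-.052])+.042*np.array([-np.cos(th),np.sin(th)])-d*(off+back)
    return W(*k,z),quat(d[0]*xf+d[1]*yf,1)
p,q=pose(.12,.012,.10+N); env.reach(p,q)
p,q=pose(.12,.012); print(env.movel(p,velocity=.06,stop_force=10)); show("down"); env.dwell(.1)
for th in np.r_[np.arange(.15,1.5,.15),1.5,1.54,1.57,1.6,1.63,1.66]:
    p,q=pose(th); r=env.movel(p,velocity=.03,rot=q,stop_force=10); show(f"th {th:.2f} {r}")
    f=F()[0]
    if np.hypot(*f[:2])>9: break
E
```

```text
False
down F [-0.  -0.7  0.1] p(mm) [-72.  -76.4 108.9] t 26.73
th 0.15 False F [-0.8  0.7  0. ] p(mm) [-71.  -62.8 108.6] t 27.43
th 0.30 False F [ 0.7 -0.4  0.2] p(mm) [-72.2 -56.3 108.6] t 27.8
th 0.45 False F [ 0.9  0.2 -0.8] p(mm) [-72.4 -49.5 108.6] t 28.18
th 0.60 False F [ 0.1 -0.  -0.5] p(mm) [-71.5 -42.8 108.6] t 28.55
th 0.75 False F [-0.3 -0.8  0.2] p(mm) [-69.7 -36.3 108.6] t 28.93
th 0.90 False F [0.7 0.5 0.1] p(mm) [-66.8 -30.1 108.6] t 29.3
th 1.05 False F [-0.2  0.2  0.4] p(mm) [-63.1 -24.4 108.6] t 29.68
th 1.20 False F [-0.4 -0.4 -0.1] p(mm) [-58.6 -19.3 108.6] t 30.05
th 1.35 False F [ 0.4  0.6 -0.3] p(mm) [-53.3 -14.9 108.6] t 30.43
th 1.50 False F [ 1.   0.2 -0.2] p(mm) [-47.5 -11.4 108.6] t 30.8
th 1.50 False F [ 0.4 -0.5 -0.6] p(mm) [-47.5 -11.5 108.7] t 31.05
th 1.54 False F [ 0.1  0.4 -0. ] p(mm) [-45.9 -10.6 108.6] t 31.3
th 1.57 False F [-0.7  0.4 -0.4] p(mm) [-44.7 -10.  108.5] t 31.55
th 1.60 False F [-4.3  1.1  2.4] p(mm) [-44.4  -9.5 108.3] t 31.8
th 1.63 False F [-8.1 -0.3  5.1] p(mm) [-44.1  -9.1 108.2] t 32.05
th 1.66 False F [-10.3  -0.2   7.2] p(mm) [-43.8  -8.7 108. ] t 32.3
```

```bash
python3 - <<'E'
from h import *
env.movel(W(-.065,-.010,.108),velocity=.05); env.movel(W(-.075,-.010,.2),velocity=.15)
env.reach(W(-.09,.0,.25),quat(xf,1)); env.dwell(.2)
C=cal("wrist"); im,d=camera("wrist")
P=cloud("",d,C); Q=np.concatenate([(P[...,:2]-O)@np.stack([xf,yf],1),P[...,2:]],-1)
m=(im.max(2)<70)&(Q[...,2]>.05)&(Q[...,2]<.062)&(np.hypot(Q[...,0]+.027,Q[...,1]+.01)<.02)
k=Q[m].mean(0); print("knob",m.sum(),k.round(4),"angle",np.arctan2(k[1]+.052,-(k[0]+.027)))
B=(Q[...,0]>-.018)&(Q[...,0]<.008)&(Q[...,1]>.0)&(Q[...,1]<.03)&(Q[...,2]>.03)&(Q[...,2]<.06); q=Q[B]
print("plane",np.linalg.lstsq(np.c_[q[:,:2],np.ones(len(q))],q[:,2],rcond=None)[0].round(4))
cv2.imwrite("pics/e.png",cv2.resize(im[0:220,140:400],None,fx=2.5,fy=2.5,interpolation=cv2.INTER_CUBIC)); show()
for g in ((-.02,-.0375),(-.02,.0375)): print((proj("",W(*g,.047),C)-[140,0])*2.5)
E
```

```text
knob 206 [-0.0272 -0.0099  0.057 ] angle 1.5665593036421293
plane [ 0.0124 -0.0008  0.0485]
 F [-0.3 -0.3 -0.8] p(mm) [-90.4  -0.  248.9] t 34.27
[475.63580523 285.49565758]
[239.72236906 285.56740932]
```

View pics/e.png

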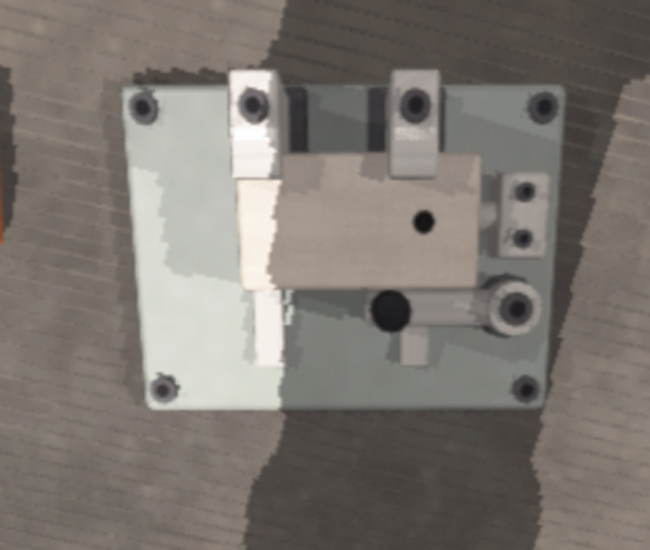

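The keeper is shut behind the block: knob at (391,311), angle 1.567. The block's near edge is at row 288 (predicted 285.5) and its ends are at columns 240 and 478 (predicted 240 and 476).

```bash
python3 -c "
from h import *
print(job.job_done())"
```

```text
the job is handed in; nothing more can be done
None
```

I handed the job in at about 34 s with the block flat under both lips, against both hooked stops and the end stop to within about 1 mm by camera, and the keeper shut at about 1.57 rad; the hand-in did not return a verdict.

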